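# Turn the desk carousel until the camera faces front

### The arm

A 7-joint arm with a two-finger parallel gripper is mounted at the origin on the work surface. World frame = base frame: x ahead of the robot, y to its left, z up, the work surface at z = 0. Lengths are in m, angles in rad, forces in N, time in s.
With the tool pointing down it reaches from about 0.4 to 0.85 m from the base axis. Payload 4.5 kg.
Tool frame: the origin (TCP) lies midway between the tips of the shut fingers; the grasp point (between the pads) lies 19 mm behind it; x points along the fingers, y is the direction in which the jaws open and shut, and the axes are right-handed (so a half turn about x gives the same grasp; the last joint's range is limited). The gripper opens to 88 mm and grips with 3 to 60 N. Pads are 18 mm wide; open, the fingers measure 123 mm over their backs; the gripper's body (75 mm by 187 mm) begins 45 mm behind the grasp point.
Start: joints at [-1.308, 0.689, -0.195, 1.565, 0.157, 0.902, -0.215], TCP at [0.142, 0.609, 0.239] pointing down, gripper open.
Joint ranges: [-3.01, 3.01], [-0.46, 2.08], [-1.47, 1.51], [0.13, 2.56], [-1, 4.14], [0.04, 2.09], [-2.66, 2.66]. Speed limits (rad/s): [2.57, 2.57, 3.14, 3.14, 3.14, 3.14, 3.14].

### API

Orientations are given as a unit quaternion [x, y, z, w].
In Python, from plant import r gives the robot as it stands.
- The arm moves only by the tool arm_command, never from a script. Its argument "plan" is a list of rows, each a list of 5 numbers: the finger opening in m, from 0 to 0.0881, then the shift along the tool's x, y, z in m, then the turn about the tool's x in rad. In form: [[grip, dx, dy, dz, roll], ...]. A call has 1 to 12 rows; each row shifts and turns the commanded pose from where the row before left it, along the tool's axes as they then stand; what a row does not reach is not made up. A row lasts 1/8 s, in which the tool goes at most 62.5 mm and 10.7 degrees, less where a joint would pass 70% of its speed; a pose out of reach is approached as far as the arm can. A call is refused whole if a number of a shift passes 0.0625 or a number of a turn 0.188, either way. A call with a gripper value outside its range is refused whole. The fingers move at their own pace and stop on an object; "force" is the grip in N (left out, the last holds). Time passes only in rows, so rows that do not move let the fingers close. It gives the time, the measured TCP pose, the force and the opening at its end, in the units of the state.
- r.get_state(): the state, without advancing time (a new reading comes with each control period).
- r.snapshot(name): name is "side" or "top" or "wrist"; returns (picture, depth): 480x640x3 uint8, red, green, blue; 480x640 float32, m along the optical axis (not along the pixel's ray), 0 where there is no reading.
- r.calibration(name): a dict with "fx", "fy", "cx", "cy" (pixels), "eye" and "orientation" of the camera in the world; the wrist camera has in their place "mount" (4x4, takes a point from camera to tool coordinates, whose origin is the TCP and whose axes are the tool frame's). Camera axes: x right, y down, z forward; pixel columns grow to the right and rows downward; lengths in m; the calibration is good to about 2 mm. The wrist camera is an equidistant fisheye: a pixel r from the principal point sees the ray r / f radians off the axis. A picture is of the moment at which its call begins: read the wrist's pose just before it. calibration takes no time and is no camera call.
- r.finish_job(): hands the job in, once; it reports no verdict.
The state is a dict: "clock": time; "q": joint angles; "qd": joint speeds; "joint_torque": joint torques, N m; "tool_pos": TCP position; "eef_rot": TCP orientation; "contact_force": force on the tool from outside, world axes, zero at the start; "moment": the same for the moment, N m; "opening": opening from 0.0 (shut) to 1.0 (fully open).
Only numpy, scipy, OpenCV 4.12 (cv2) and the standard library are available. Lean on these libraries where they do the work, as an engineer would, in place of code of your own. Each camera call takes 0.05 s, during which the arm holds its last target.

### The job

Slowly push the scalloped rim of the desk turntable round with your fingertips, either way, until the camera standing on it faces front: its lens straight above the pointer tongue that sticks out of the turntable's foot. Do not touch, lift or upset the camera, bottle and timer riding on it, leave the mouse and the roll of tape alone, and leave the turntable at rest.

Things in the scene. Friction and masses are not known exactly. Their poses are not given: they have to be found in the camera images.
- foot: Fixed black foot of the turntable on the desk: disc 160 mm across, 6 mm high. Origin on the turning axis at desk height; z up. A flat pointer tongue, 28 mm wide and 4 mm high with a round end, lies on the desk along the foot's -x axis and reaches 184 mm from the axis: this is the front. It points more or less to the robot.
- turntable: Pale wooden plate, underside 12 mm, top 28 mm above the desk. Turns freely either way about its upright axis with light friction (0.7 N at the rim); stops almost at once when not pushed. Origin on the axis at the underside; z up; turns with the plate; the camera stands on its -x side. Scalloped rim: disc of 98 mm radius with five equal lobes out to 138 mm radius, one centred on -x.
- notch (a point): Middle of one of the five notches between the lobes, on the plate's +x axis, 120 mm from the axis, 20 mm above the desk; the others lie at 72, 144, 216 and 288 degrees round the axis. A notch is about 55 mm wide here, open to the desk: closed fingertips fit in (8 mm over the desk clears the tongue) and push on the flat side of a lobe, 0.23 rad from the notch's middle.
- lens (a point): Centre of the front glass of the camera's lens, 50 mm above the desk, about 90 mm from the turntable's axis. x axis points backwards from lens to camera, so the lens looks along -x.
- camera_mid (a point): Middle of the black compact camera (loose, standing on the plate, lens outwards): body 34 mm deep (x), 96 mm wide (y), 46 mm high plus a 5 mm hump, with a round lens 38 mm across standing 22 mm out of its front (-x).
- vial_mid (a point): Middle of the small amber glass bottle with a black cap, 32 mm across, 52 mm high, loose on the plate behind the camera.
- timer_mid (a point): Middle of the white cube timer, 44 mm a side, loose on the plate behind the camera. Nothing on the plate is higher than 80 mm above the desk.
- mouse_mid (a point): Middle of the grey computer mouse, 108 x 60 x 34 mm, loose on the desk to the robot's right.
- tape_mid (a point): Middle of the roll of tape, 96 mm across, 24 mm high, loose on the desk to the robot's left.
Not all that is in view belongs to the job. What is shaped like the part that bears lens but blue is not meant.

How it is judged:
At the end, for the whole second after the job is handed in: The middle of the lens lies above the pointer tongue, within 14 mm of its centre line (half the tongue's width), with the camera looking outwards along it within 0.25 rad; camera, bottle and timer stand upright in their places on the turntable, which is at rest (x of lens in the frame of foot below -0.07 m and y of lens in the frame of foot between -0.014 and 0.014 m and angle between the x axis of lens and the x axis of foot, either way round below 0.25 rad and angle between each of camera_mid, vial_mid, timer_mid's own z axis and vertical below 0.1 rad and height (world z) of camera_mid between 0.046 and 0.056 m and angular speed of turntable below 0.03 rad/s); the robot touches nothing.
It fails at once if the robot touches the camera, the bottle or the timer (contact force between any of the fingers, the arm and camera above 0.5 N or contact force between any of the fingers, the arm and vial above 0.5 N or contact force between any of the fingers, the arm and timer above 0.5 N).
It fails at once if the camera, the bottle or the timer is lifted, tipped or slides more than about 15 mm from its place on the turntable ((height (world z) of camera_mid above 0.061 m or angle between camera_mid's own z axis and vertical above 0.2 rad or x of camera_mid in the frame of turntable below -0.07 m or x of camera_mid in the frame of turntable above -0.03 m or y of camera_mid in the frame of turntable above 0.018 m or y of camera_mid in the frame of turntable below -0.018 m) or (height (world z) of vial_mid above 0.064 m or angle between vial_mid's own z axis and vertical above 0.2 rad or x of vial_mid in the frame of turntable below 0.02 m or x of vial_mid in the frame of turntable above 0.06 m or y of vial_mid in the frame of turntable above 0.064 m or y of vial_mid in the frame of turntable below -0.064 m or y of vial_mid in the frame of turntable between -0.026 and 0.026 m) or (height (world z) of timer_mid above 0.06 m or angle between timer_mid's own z axis and vertical above 0.2 rad or x of timer_mid in the frame of turntable below 0.02 m or x of timer_mid in the frame of turntable above 0.06 m or y of timer_mid in the frame of turntable above 0.064 m or y of timer_mid in the frame of turntable below -0.064 m or y of timer_mid in the frame of turntable between -0.026 and 0.026 m)).
It fails at once if the mouse or the roll of tape is moved more than 15 mm (distance of any of mouse_mid, tape_mid from where it was at the start of the episode above 0.015 m).
It fails at once if the turntable is spun fast (over 2.5 rad/s) (angular speed of turntable above 2.5 rad/s).
It also fails if it takes over 51 s, if anything falls off the work surface, if the arm or the gripper's body presses on something with over 40 N, if the wrist force passes 120 N, or if a joint passes its speed limit or range.

## Working session

There is one attempt and no reset: what is moved stays moved. The work goes in short steps, Python scripts to look and compute and a tool call to move; the robot and the scene stay as the last step left them, time stands still between calls to the robot, and variables do not carry over. Pictures are saved under pics/ and viewed, and the job is handed in when it is done.

Besides the shell and the picture viewer there is one more tool, called by a JSON object that holds its "name" and its "arguments", one argument or row to a line. arm_command: Moves the arm, as the interface text tells. Its arguments: {"type":"object","properties":{"plan":{"type":"array","items":{"type":"array","items":{"type":"number"}}},"force":{"type":"number"}},"required":["plan"]}

```bash
ls; mkdir -p pics; python3 - <<'E'
from plant import r
import cv2,numpy as np
print(r.get_state())
for n in ["side","top"]:
    p,d=r.snapshot(n); cv2.imwrite(f"pics/{n}0.png",p[:,:,::-1]); np.savez(f"{n}0.npz",p=p,d=d)
    print(n,r.calibration(n))
print(r.calibration("wrist"))
E
```

```text
pics
{'clock': 0.0, 'q': array([-1.30817956,  0.6899503 , -0.19450375,  1.56631999,  0.15731818,
        0.90249417, -0.21511415]), 'qd': array([ 0.0010869 , -0.0005691 ,  0.0012517 , -0.00135907,  0.00041013,
       -0.00044221, -0.001822  ]), 'joint_torque': array([ 1.93484993e-04, -5.27574062e+01, -1.26706034e+00, -1.53422356e+01,
       -5.27453574e-02,  6.59755271e-03,  1.71275692e-04]), 'tool_pos': array([0.14168394, 0.6080968 , 0.2379372 ]), 'eef_rot': array([ 0.08006891,  0.70250488, -0.08132653,  0.7024684 ]), 'contact_force': array([ 0.11038173,  0.25135532, -0.11626863]), 'moment': array([-0.0021646 , -0.02319141, -0.0291781 ]), 'opening': 1.0002359938808605}
side {'fx': 463.46765788430343, 'fy': 463.46765788430343, 'cx': 323.6372757365675, 'cy': 240.24939561806394, 'eye': array([0.49483505, 0.7027141 , 0.65435846]), 'orientation': array([-0.07095357,  0.9081876 , -0.41099108,  0.03531581])}
top {'fx': 572.2643173995124, 'fy': 572.2643173995124, 'cx': 319.4209486856197, 'cy': 233.39932590999624, 'eye': array([0.46608798, 0.02712201, 1.35410514]), 'orientation': array([-0.70026943,  0.71168425, -0.04279421,  0.03601255])}
{'fx': 371.64829954431775, 'fy': 371.64829954431775, 'cx': 323.422597980267, 'cy': 238.15995051713782, 'mount': array([[ 3.30751011e-04, -2.81165022e-01,  9.59659377e-01,
        -1.46194651e-01],
       [ 9.99999698e-01, -5.82268629e-04, -5.15249988e-04,
        -1.70049280e-03],
       [ 7.03649825e-04,  9.59659258e-01,  2.81164745e-01,
        -7.19520142e-02],
       [ 0.00000000e+00,  0.00000000e+00,  0.00000000e+00,
         1.00000000e+00]])}
```

View pics/top0.png

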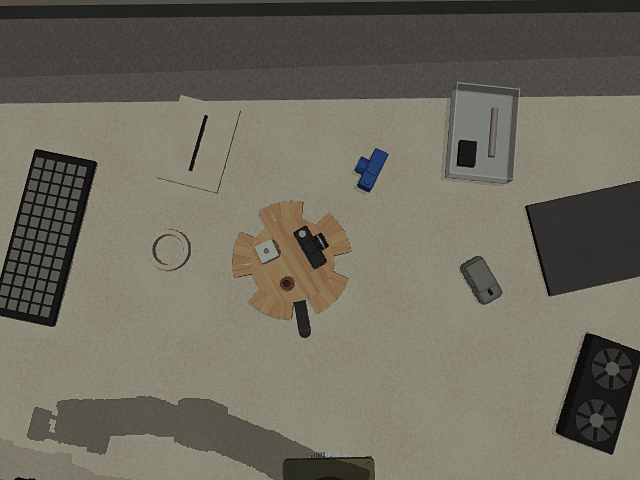

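View pics/side0.png

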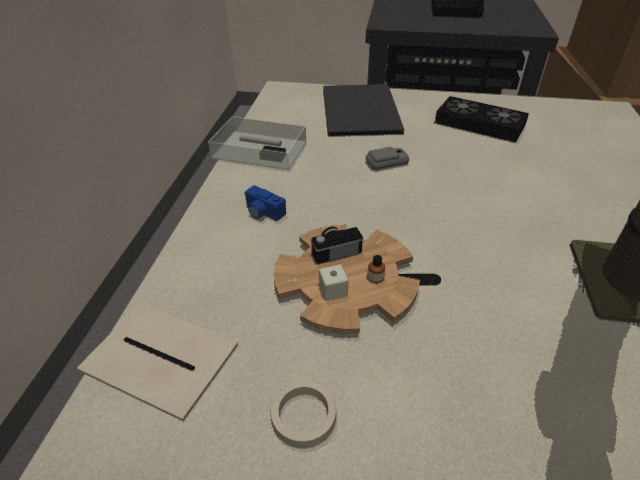

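The top view shows the plate centred near (292,260), the tongue from about (299,302) to (305,336), the camera at (310,246) with its lens towards (322,241), the mouse at (481,280) and the tape at (171,250).

```bash
cat > h.py <<'E'
import numpy as np,cv2
from scipy.spatial.transform import Rotation as R
from scipy.optimize import least_squares
from plant import r
def cast(n,uv,z):
    c=r.calibration(n); uv=np.atleast_2d(uv).astype(float)
    d=np.c_[(uv[:,0]-c['cx'])/c['fx'],(uv[:,1]-c['cy'])/c['fy'],np.ones(len(uv))]
    d=R.from_quat(c['orientation']).apply(d); e=np.array(c['eye'])
    return e+d*((z-e[2])/d[:,2])[:,None]
def analyse(p,centre=None,verbose=True):
    hsv=cv2.cvtColor(p,cv2.COLOR_RGB2HSV)
    m=((hsv[...,0]>5)&(hsv[...,0]<22)&(hsv[...,1]>85)&(hsv[...,2]>90)).astype(np.uint8)
    m[:180]=0;m[345:]=0;m[:,:210]=0;m[:,380:]=0
    m=cv2.morphologyEx(m,cv2.MORPH_CLOSE,np.ones((3,3)))
    cs,_=cv2.findContours(m,cv2.RETR_EXTERNAL,cv2.CHAIN_APPROX_NONE)
    c=max(cs,key=cv2.contourArea)[:,0]
    P=cast('top',c,0.028)[:,:2]
    # outer arcs: fit circle of 0.138 to far points
    ctr=P.mean(0) if centre is None else centre
    if centre is None:
        ctr=(P.max(0)+P.min(0))/2
        for _ in range(10):
            rr=np.hypot(*(P-ctr).T); s=rr>0.128
            ctr=least_squares(lambda x:np.hypot(*(P[s]-x).T)-0.138,ctr,loss='soft_l1',f_scale=.002).x
    rr=np.hypot(*(P-ctr).T); a=np.arctan2(*(P-ctr).T[::-1])
    s=rr>0.12
    w=(rr>0.118).astype(float)
    # uniform-angle weighting
    bins=np.linspace(-np.pi,np.pi,361); k=np.digitize(a,bins)
    prof=np.array([np.max(rr[k==i]) if (k==i).any() else np.nan for i in range(1,361)])
    ang=(bins[:-1]+bins[1:])/2; L=prof>0.118
    ph=np.angle(np.sum(np.exp(5j*ang[L])))/5
    if verbose: print('centre',ctr,'rmax',np.percentile(rr,95),'rmin',np.nanmin(prof),'lobes deg',np.round(np.degrees(ph)+72*np.arange(5),1),'lobe frac',L.mean())
    return ctr,ph,m
E
python3 - <<'E'
from h import *
p=np.load('top0.npz')['p']; d=np.load('top0.npz')['d']
c,ph,m=analyse(p)
# tongue
g=p.max(2); t=((g<60)).astype(np.uint8); t[:300]=0;t[345:]=0;t[:,:285]=0;t[:,325:]=0
ys,xs=np.nonzero(t); T=cast('top',np.c_[xs,ys],0.004)[:,:2]
rr=np.hypot(*(T-c).T); print('tongue px',len(xs),'rmax',rr.max()); 
s=(rr>.142)&(rr<.17); v=(T[s]-c).mean(0); print('tongue deg',np.degrees(np.arctan2(v[1],v[0])),'w/ width',np.ptp((T[s]-c)@np.array([-v[1],v[0]])/np.hypot(*v)))
for uv,z,n in [((322,241),.05,'lens'),((311,247),.07,'cam'),((287,283),.08,'vial'),((267,251),.072,'timer'),((481,280),.03,'mouse'),((171,250),.024,'tape')]:
    q=cast('top',uv,z)[0]; print(n,q,np.hypot(*(q[:2]-c)),np.degrees(np.arctan2(*(q[:2]-c)[::-1])))
x=p[180:350,210:390,::-1]; o=cv2.resize(x,None,fx=4,fy=4,interpolation=cv2.INTER_CUBIC)[:600]
mm=cv2.resize(m[180:350,210:390],None,fx=4,fy=4)[:600]
cs,_=cv2.findContours(mm,0,2); cv2.drawContours(o,cs,-1,(0,255,0),1); cv2.imwrite('pics/z0.png',o)
E
```

```text
centre [0.55514191 0.07813961] rmax 0.1373870624504205 rmin 0.09450106732147504 lobes deg [ 12.2  84.2 156.2 228.2 300.2] lobe frac 0.5805555555555556
tongue px 430 rmax 0.1824701184645938
tongue deg -170.91448165725794 w/ width 0.028015606285579628
lens [0.59440599 0.00776198 0.05      ] 0.08058956222375727 -60.842603927028236
cam [0.57925656 0.03305976 0.07      ] 0.051124445007475684 -61.85624921297233
vial [0.49910252 0.08743245 0.08      ] 0.05680467070456337 170.58448929590134
timer [0.57163851 0.13194359 0.072     ] 0.05627615848238463 72.95417498499762
mouse [ 0.49994206 -0.35872403  0.03      ] 0.44033721251648983 -97.20143759776029
tape [0.58148171 0.35895978 0.024     ] 0.28205275017643905 84.6415645360944
```

View pics/z0.png

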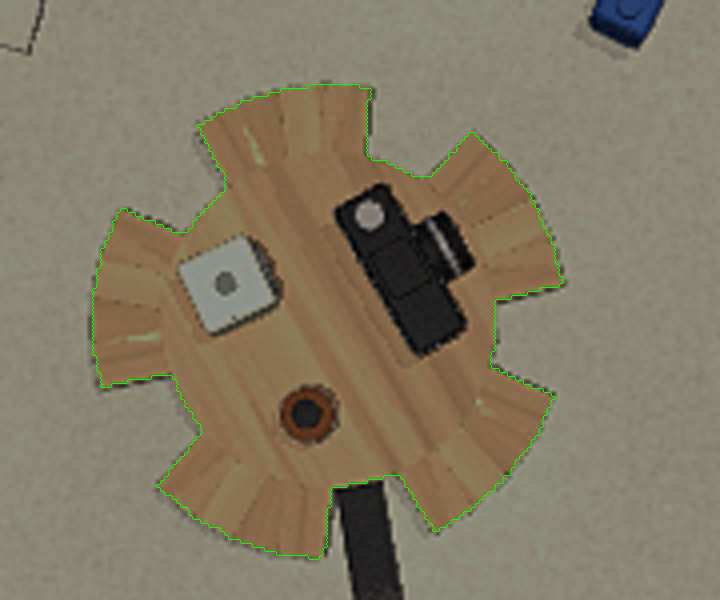

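```bash
python3 - <<'E'
from h import *
s=r.get_state(); M=R.from_quat(s['eef_rot']).as_matrix(); print(M.round(3))
y=M[:,1]; print('tool y deg',np.degrees(np.arctan2(y[1],y[0])),'az',np.degrees(np.arctan2(*s['tool_pos'][1::-1])))
E
```

```text
[[-0.     0.227  0.974]
 [-0.002  0.974 -0.227]
 [-1.    -0.002  0.   ]]
tool y deg 76.89522266441087 az 76.88587788403956
```

{"name": "arm_command", "arguments": {
  "plan": [
    [0,0,-0.045,0.045,0],
    [0,0,-0.045,0.045,0],
    [0,0,-0.045,0.045,0],
    [0,0,-0.045,0.045,0],
    [0,0,-0.045,0.045,0],
    [0,0,-0.045,0.045,0],
    [0,0,-0.045,0.045,0],
    [0,0,-0.045,0.045,0],
    [0,0,-0.045,0.045,0],
    [0,0,-0.045,0.045,0],
    [0,0,-0.045,0.045,0],
    [0,0,-0.045,0.045,0]
  ]
}}

```text
clock: 1.6
tool_pos: [0.5386, -0.0299, 0.2385]
eef_rot: [0.081, 0.703, -0.081, 0.702]
contact_force: [1.2, 0.5, 0.0]
opening: 0.004
```

{"name": "arm_command", "arguments": {
  "plan": [
    [0,0,0,0,0.18],
    [0,0,0,0,0.18],
    [0,0,0,0,0.18],
    [0,0,0,0,0.18],
    [0,0,0,0,0.18],
    [0,0,0,0,0.18],
    [0,0,0,0,0.18],
    [0,0,0,0,0.18],
    [0,0,0,0,0],
    [0,0,0,0,0]
  ]
}}

```text
clock: 2.85
tool_pos: [0.5378, -0.028, 0.2385]
eef_rot: [-0.523, -0.476, 0.523, -0.476]
contact_force: [0.8, -0.4, -0.1]
opening: 0.004
```

```bash
cat >> h.py <<'E'
C=np.array([0.55514,0.07814])
def tool(goal=None,zg=None,psig=None):
    s=r.get_state(); M=R.from_quat(s['eef_rot']).as_matrix(); t=s['tool_pos']
    psi=np.degrees(np.arctan2(M[1,1],M[0,1])); v=t[:2]-C
    print('t',s['clock'],'tcp',t.round(4),'tilt',M[2,0].round(4),'psi',psi.round(2),'r',np.hypot(*v).round(4),'th',np.degrees(np.arctan2(v[1],v[0])).round(2),'q',s['q'].round(2),'F',s['contact_force'].round(2),'op',s['opening'])
    if goal is not None:
        print('shift tool',(M.T@(np.r_[goal,zg]-t)).round(4),'roll',np.radians((psi-psig+180)%360-180))
E
python3 - <<'E'
from h import *
a=np.radians(-95.8); tool(C+.122*np.array([np.cos(a),np.sin(a)]),.02,-5.8)
E
```

```text
t 2.85 tcp [ 0.5378 -0.028   0.2385] tilt -1.0 psi -5.43 r 0.1075 th -99.29 q [-0.12  0.58  0.15  1.84 -0.12  0.73 -0.01] F [ 0.75 -0.38 -0.1 ] op 0.004448852506824648
shift tool [0.2185 0.0066 0.0147] roll 0.006385833321744746
```

{"name": "arm_command", "arguments": {
  "plan": [
    [0,0.03,0.003,0.007,0],
    [0,0.03,0.003,0.007,0],
    [0,0.04,0,0,0],
    [0,0.04,0,0,0],
    [0,0,0,0,0]
  ]
}}

```text
clock: 3.48
tool_pos: [0.5405, -0.0424, 0.0965]
eef_rot: [-0.522, -0.477, 0.525, -0.474]
contact_force: [0.2, 0.4, -0.5]
opening: 0.001
```

```bash
python3 - <<'E'
from h import *
a=np.radians(-95.8); tool(C+.122*np.array([np.cos(a),np.sin(a)]),.02,-5.8)
for n in ['wrist','top']:
    p,d=r.snapshot(n); cv2.imwrite(f'pics/{n}1.png',p[:,:,::-1])
E
```

```text
t 3.475 tcp [ 0.5405 -0.0424  0.0965] tilt -1.0 psi -5.53 r 0.1214 th -96.93 q [-0.06  0.81  0.08  1.93 -0.15  0.42  0.05] F [ 0.24  0.35 -0.48] op 0.0012720997703960402
shift tool [0.0765 0.0029 0.0006] roll 0.004736801078317668
```

View pics/wrist1.png

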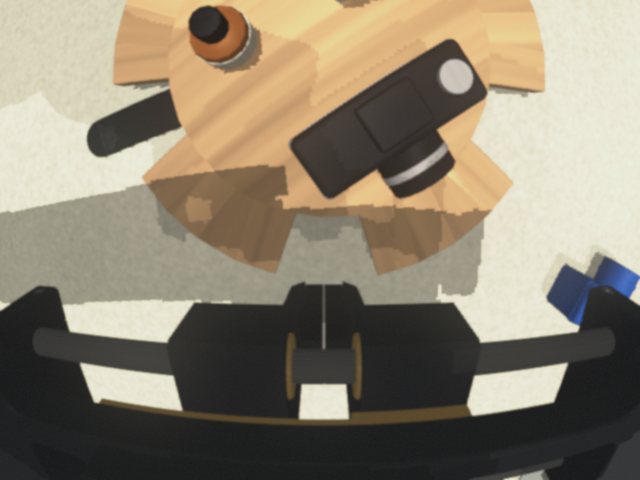

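View pics/top1.png

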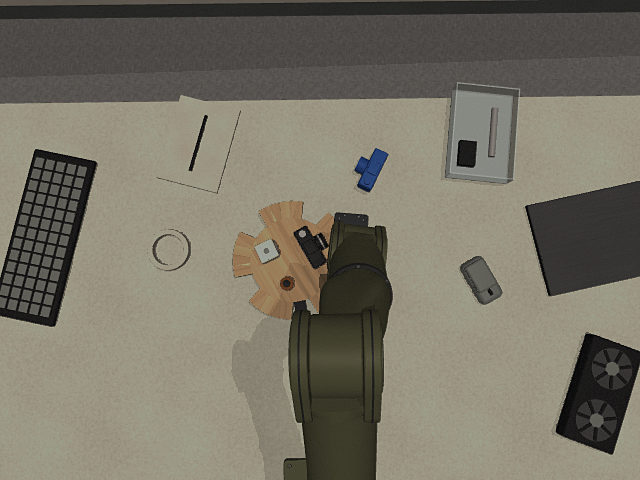

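The wrist view shows the notch at columns 293–365, in line with the closed fingertips at 287–362. I'll go down into it.

{"name": "arm_command", "arguments": {
  "plan": [
    [0,0.025,0.003,0,0],
    [0,0.025,0,0.001,0],
    [0,0.016,0,0,0],
    [0,0.01,0,0,0],
    [0,0,0,0,0],
    [0,0,0,0,0]
  ]
}}

```text
clock: 4.32
tool_pos: [0.546, -0.0439, 0.0234]
eef_rot: [0.524, 0.475, -0.524, 0.475]
contact_force: [-0.4, 0.1, 0.3]
opening: 0.006
```

```bash
python3 - <<'E'
from h import *
a=np.radians(-95.8); tool(C+.122*np.array([np.cos(a),np.sin(a)]),.02,-5.8)
E
```

```text
t 4.325 tcp [ 0.546  -0.0439  0.0234] tilt -1.0 psi -5.61 r 0.1224 th -94.3 q [-0.04  0.94  0.05  1.94 -0.16  0.27  0.06] F [-0.36  0.08  0.29] op 0.006125344517385418
shift tool [ 0.0034 -0.0032 -0.0003] roll 0.003325154014981817
```

{"name": "arm_command", "arguments": {
  "plan": [
    [0,0.0035,-0.004,0,0.03],
    [0,0,-0.005,0,0.04],
    [0,0,-0.007,-0.0002,0.06],
    [0,0,-0.0085,-0.0003,0.07],
    [0,0,-0.0085,-0.0003,0.07],
    [0,0,-0.0085,-0.0003,0.07],
    [0,0,-0.0085,-0.0003,0.07],
    [0,0,-0.0085,-0.0003,0.07],
    [0,0,-0.0085,-0.0003,0.07],
    [0,0,0,0,0]
  ]
}}

```text
clock: 5.58
tool_pos: [0.4829, -0.0196, 0.0193]
eef_rot: [-0.633, -0.315, 0.634, -0.314]
contact_force: [-0.4, -0.5, 0.6]
opening: 0.0
```

```bash
python3 - <<'E'
from h import *
tool()
for n in ['wrist','side']:
    p,d=r.snapshot(n); cv2.imwrite(f'pics/{n}2.png',p[:,:,::-1])
E
```

```text
t 5.575 tcp [ 0.4829 -0.0196  0.0193] tilt -1.0 psi -37.14 r 0.1215 th -126.49 q [-0.09  0.92  0.06  2.13 -0.46  0.11 -0.25] F [-0.4  -0.53  0.63] op 0.0004199444761870214
```

View pics/wrist2.png

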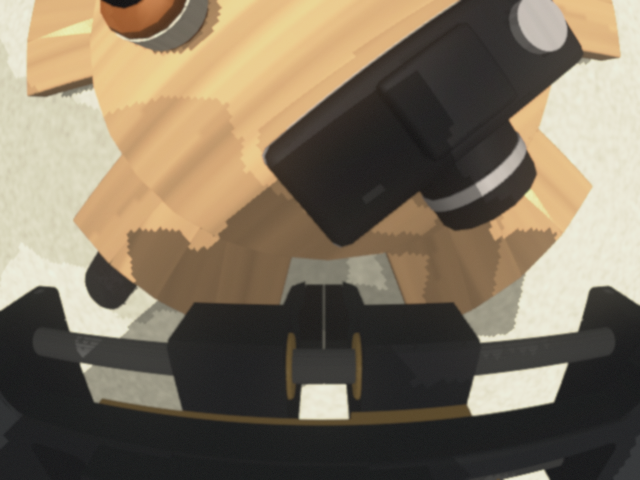

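View pics/side2.png

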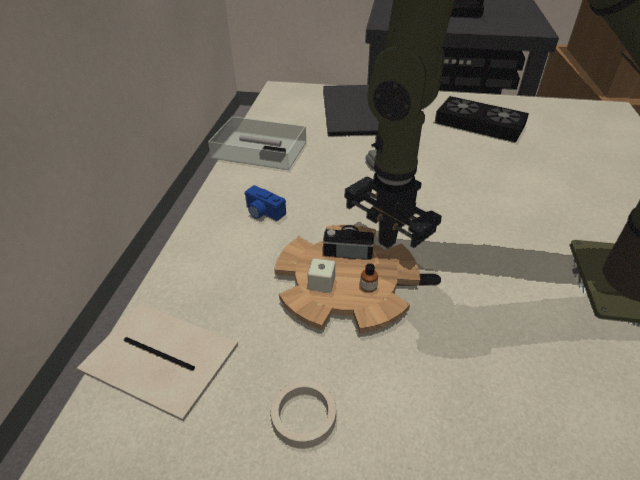

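{"name": "arm_command", "arguments": {
  "plan": [
    [0,0,-0.006,-0.0002,0.05],
    [0,0,-0.0085,-0.0003,0.07],
    [0,0,-0.0085,-0.0003,0.07],
    [0,0,-0.0085,-0.0003,0.07],
    [0,0,-0.0085,-0.0003,0.07],
    [0,0,-0.0085,-0.0003,0.07],
    [0,0,0,0,0]
  ]
}}

```text
clock: 6.55
tool_pos: [0.4536, 0.017, 0.0209]
eef_rot: [-0.682, -0.183, 0.685, -0.182]
contact_force: [0.7, 0.1, -0.1]
opening: 0.006
```

```bash
python3 - <<'E'
from h import *
tool()
E
```

```text
t 6.55 tcp [0.4536 0.017  0.0209] tilt -1.0 psi -60.06 r 0.1185 th -148.92 q [-0.17  0.91  0.04  2.21 -1.    0.04 -0.19] F [ 0.74  0.07 -0.1 ] op 0.005829477663169751
```

Joints 5 and 6 are at their limits this close to the base. I'll back off, lift, measure, and finish from the far-side notch, where the reach is comfortable.

{"name": "arm_command", "arguments": {
  "plan": [
    [0,0,0.004,0,0],
    [0,0,0.004,0,0],
    [0,-0.02,0,0,0],
    [0,-0.04,0,0,0],
    [0,-0.05,0,0,0],
    [0,-0.05,0,0.0,0],
    [0,0,0,0,0]
  ]
}}

```text
clock: 7.42
tool_pos: [0.4607, 0.0088, 0.1837]
eef_rot: [0.684, 0.182, -0.682, 0.183]
contact_force: [1.2, 0.1, -1.1]
opening: 0.002
```

```bash
python3 - <<'E'
from h import *
tool()
p,d=r.snapshot('top'); cv2.imwrite('pics/top3.png',p[:,:,::-1]); 
E
```

```text
t 7.425 tcp [0.4607 0.0088 0.1837] tilt -1.0 psi -60.09 r 0.1171 th -143.69 q [-0.5   0.66  0.62  2.13 -0.73  0.57 -0.38] F [ 1.24  0.12 -1.09] op 0.0016153211763978662
```

View pics/top3.png

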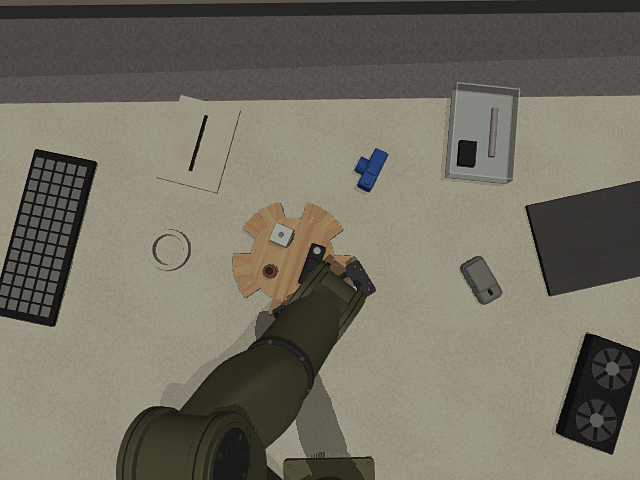

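```bash
python3 - <<'E'
from h import *
p=cv2.imread('pics/top3.png')[:,:,::-1].copy()
_,_,m=analyse(p,C,False)
cs,_=cv2.findContours(m,cv2.RETR_EXTERNAL,cv2.CHAIN_APPROX_NONE)
P=cast('top',max(cs,key=cv2.contourArea)[:,0],.028)[:,:2]-C
rr=np.hypot(*P.T);a=np.degrees(np.arctan2(P[:,1],P[:,0]))
b=np.arange(-180,180,2); 
pr=[(rr[(a>=x)&(a<x+2)].max() if ((a>=x)&(a<x+2)).any() else 0)>.118 for x in b]
e=[(int(b[i]),bool(pr[i])) for i in range(1,180) if pr[i]!=pr[i-1]]; print(e)
E
```

```text
[(-108, True), (-86, False), (-62, True), (-14, False), (10, True), (58, False), (82, True), (130, False), (154, True), (160, False)]
```

{"name": "arm_command", "arguments": {
  "plan": [
    [0,-0.01,0.0065,-0.0275,0],
    [0,-0.01,0.0065,-0.0275,0],
    [0,0,0.0065,-0.0275,0],
    [0,0,0.0065,-0.0275,0],
    [0,0,0.0065,-0.0275,0],
    [0,0,0.0065,-0.0275,0],
    [0,0,0.0065,-0.0275,0],
    [0,0,0.0065,-0.0275,0],
    [0,0,0,0,-0.18],
    [0,0,0,0,-0.18],
    [0,0,0,0,-0.18]
  ]
}}

```text
clock: 8.85
tool_pos: [0.6744, 0.074, 0.1974]
eef_rot: [-0.607, -0.362, 0.611, -0.358]
contact_force: [-0.2, 0.5, 0.2]
opening: 0.001
```

{"name": "arm_command", "arguments": {
  "plan": [
    [0,0,0,0,-0.18],
    [0,0,0,0,-0.18],
    [0,0,0,0,-0.18],
    [0,0,0,0,-0.18],
    [0,0,0,0,-0.18],
    [0,0,0,0,-0.18],
    [0,0,0,0,-0.18],
    [0,0,0,0,-0.18],
    [0,0,0,0,-0.18],
    [0,0,0,0,-0.18],
    [0,0,0,0,-0.18],
    [0,0,0,0,0]
  ]
}}

```text
clock: 10.35
tool_pos: [0.6745, 0.0738, 0.1982]
eef_rot: [0.036, 0.709, -0.035, 0.704]
contact_force: [0.8, -0.2, -0.1]
opening: 0.009
```

```bash
python3 - <<'E'
from h import *
a=np.radians(-2); tool(C+.122*np.array([np.cos(a),np.sin(a)]),.02,88)
E
```

```text
t 10.35 tcp [0.6745 0.0738 0.1982] tilt -1.0 psi 84.18 r 0.1194 th -2.06 q [-0.18  0.81  0.01  1.43 -0.01  0.91  1.31] F [ 0.84 -0.24 -0.12] op 0.008685263206460146
shift tool [1.781e-01 1.000e-04 3.900e-03] roll -0.06669506198573186
```

{"name": "arm_command", "arguments": {
  "plan": [
    [0,0.03,0,0.004,-0.067],
    [0,0.04,0,0,0],
    [0,0.03,0,0,0],
    [0,0,0,0,0]
  ]
}}

```text
clock: 10.85
tool_pos: [0.6763, 0.0736, 0.0966]
eef_rot: [0.012, 0.711, -0.012, 0.703]
contact_force: [0.8, 0.1, 0.7]
opening: 0.006
```

```bash
python3 - <<'E'
from h import *
a=np.radians(-2); tool(C+.122*np.array([np.cos(a),np.sin(a)]),.02,88)
p,d=r.snapshot('wrist'); cv2.imwrite('pics/wrist4.png',p[:,:,::-1]); 
E
```

```text
t 10.85 tcp [0.6763 0.0736 0.0966] tilt -0.9999 psi 88.01 r 0.1212 th -2.15 q [-0.17  0.94 -0.01  1.48  0.01  0.74  1.35] F [0.77 0.06 0.66] op 0.005776098858703072
shift tool [0.0766 0.0004 0.0016] roll 0.0002204867794411229
```

View pics/wrist4.png

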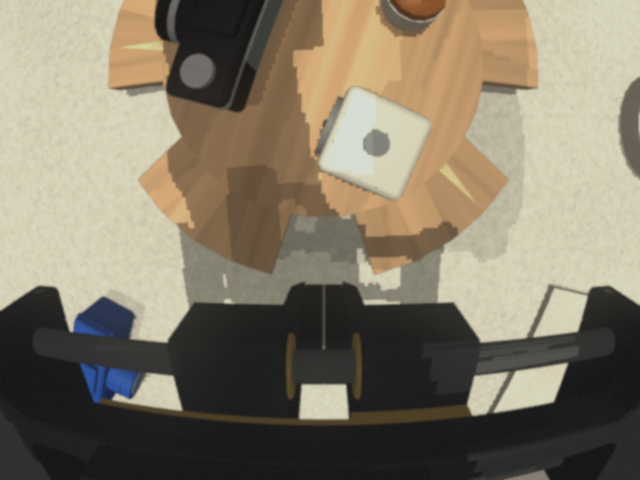

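{"name": "arm_command", "arguments": {
  "plan": [
    [0,0.025,0,0.001,0],
    [0,0.025,0,0,0],
    [0,0.016,0,0,0],
    [0,0.011,0,0,0],
    [0,0,0,0,0],
    [0,0,0,0,0]
  ]
}}

```text
clock: 11.65
tool_pos: [0.6803, 0.0739, 0.0239]
eef_rot: [0.011, 0.708, -0.011, 0.706]
contact_force: [0.3, 0.4, -0.7]
opening: 0.005
```

```bash
python3 - <<'E'
from h import *
a=np.radians(-2); tool(C+.122*np.array([np.cos(a),np.sin(a)]),.02,88)
E
```

```text
t 11.65 tcp [0.6803 0.0739 0.0239] tilt -1.0 psi 88.17 r 0.1253 th -1.96 q [-0.17  1.04 -0.01  1.49  0.01  0.61  1.35] F [ 0.33  0.42 -0.67] op 0.005002918412253859
shift tool [ 0.0039 -0.0001 -0.0032] roll 0.0028980803027030223
```

{"name": "arm_command", "arguments": {
  "plan": [
    [0,0.004,-0.0035,-0.002,0.03],
    [0,0,-0.006,-0.001,0.05],
    [0,0,-0.0085,-0.0003,0.07],
    [0,0,-0.0085,-0.0003,0.07],
    [0,0,-0.0085,-0.0003,0.07],
    [0,0,-0.0085,-0.0003,0.07],
    [0,0,-0.0085,-0.0003,0.07],
    [0,0,-0.0085,-0.0003,0.07],
    [0,0,-0.0085,-0.0003,0.07],
    [0,0,-0.0085,-0.0003,0.07],
    [0,0,-0.0085,-0.0003,0.07],
    [0,0,0,0,0]
  ]
}}

```text
clock: 13.15
tool_pos: [0.6441, -0.0054, 0.0191]
eef_rot: [0.256, 0.66, -0.258, 0.657]
contact_force: [-0.9, -0.2, -0.6]
opening: 0.005
```

```bash
python3 - <<'E'
from h import *
tool()
for n in ['wrist','top','side']:
    p,d=r.snapshot(n); cv2.imwrite(f'pics/{n}5.png',p[:,:,::-1]); 
E
```

```text
t 13.15 tcp [ 0.6441 -0.0054  0.0191] tilt -1.0 psi 47.38 r 0.122 th -43.19 q [-0.14  1.02  0.14  1.63 -0.23  0.52  0.97] F [-0.9  -0.22 -0.6 ] op 0.005331349429220143
```

View pics/wrist5.png

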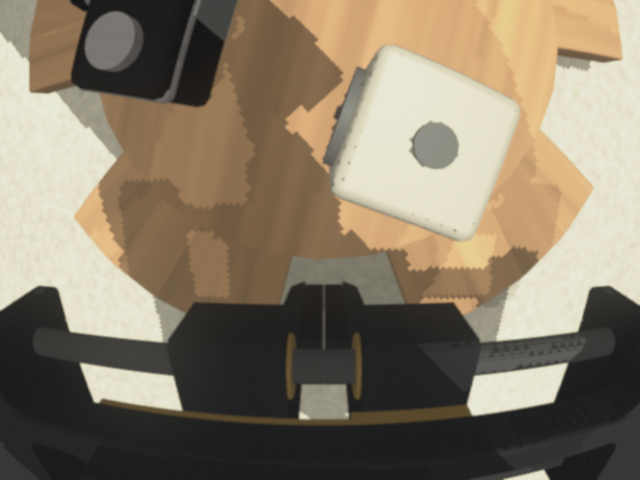

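View pics/top5.png

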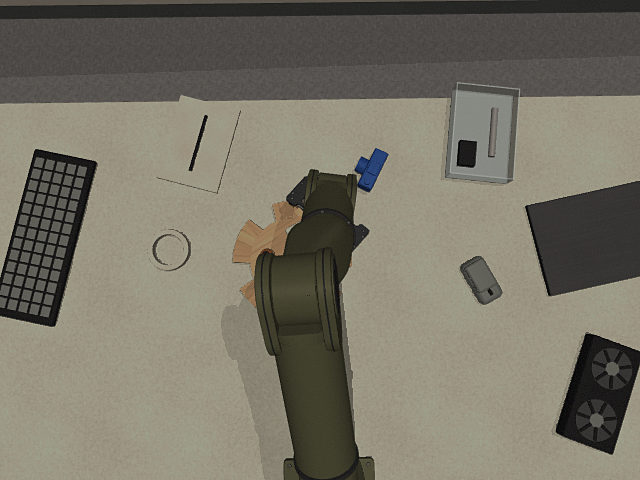

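{"name": "arm_command", "arguments": {
  "plan": [
    [0,0,-0.006,-0.0002,0.05],
    [0,0,-0.0085,-0.0003,0.07],
    [0,0,-0.0085,-0.0003,0.07],
    [0,0,-0.0085,-0.0003,0.07],
    [0,0,-0.0073,-0.0003,0.06],
    [0,0,-0.006,-0.0002,0.05],
    [0,0,-0.0037,-0.0001,0.03],
    [0,0,0,0,0],
    [0,0,0,0,0]
  ]
}}

```text
clock: 14.42
tool_pos: [0.6058, -0.0321, 0.0192]
eef_rot: [0.381, 0.596, -0.383, 0.594]
contact_force: [0.6, 0.1, 0.5]
opening: 0.007
```

```bash
python3 - <<'E'
from h import *
tool()
for n in ['side']:
    p,d=r.snapshot(n); cv2.imwrite(f'pics/{n}6.png',p[:,:,::-1]); 
E
```

```text
t 14.425 tcp [ 0.6058 -0.0321  0.0192] tilt -1.0 psi 24.6 r 0.1214 th -65.34 q [-0.13  0.99  0.19  1.75 -0.39  0.43  0.76] F [0.61 0.09 0.46] op 0.00711841156631473
```

View pics/side6.png

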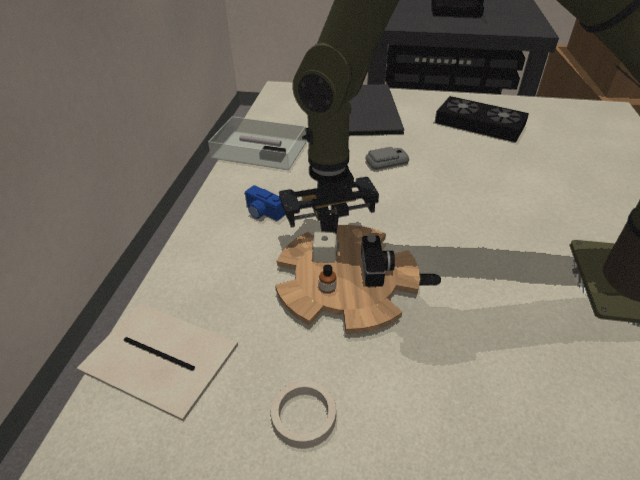

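{"name": "arm_command", "arguments": {
  "plan": [
    [0,0,-0.003,0,0.023],
    [0,0,-0.003,0,0.023],
    [0,0,0,0,0],
    [0,0,0,0,0],
    [0,0,0.004,0,0],
    [0,0,0.004,0,0],
    [0,-0.02,0,0,0],
    [0,-0.04,0,0,0],
    [0,-0.05,0,0,0],
    [0,-0.05,0,0,0],
    [0,-0.04,0,0,0],
    [0,0,0,0,0]
  ]
}}

```text
clock: 15.98
tool_pos: [0.6106, -0.0323, 0.224]
eef_rot: [0.397, 0.585, -0.395, 0.587]
contact_force: [-0.5, -0.4, 0.1]
opening: 0.003
```

```bash
python3 - <<'E'
from h import *
tool()
E
```

```text
t 15.975 tcp [ 0.6106 -0.0323  0.224 ] tilt -1.0 psi 21.93 r 0.1236 th -63.32 q [-0.22  0.71  0.36  1.65 -0.31  0.84  0.65] F [-0.49 -0.36  0.08] op 0.003038107593088379
```

{"name": "arm_command", "arguments": {
  "plan": [
    [0,0,-0.022,0.034,0],
    [0,0,-0.022,0.034,0],
    [0,0,-0.022,0.034,0],
    [0,0,-0.022,0.034,0],
    [0,0,-0.022,0.034,0],
    [0,0,-0.022,0.034,0],
    [0,0,-0.022,0.034,0],
    [0,0,-0.022,0.034,0],
    [0,0,0,0,0]
  ]
}}

```text
clock: 17.1
tool_pos: [0.544, -0.3542, 0.2193]
eef_rot: [0.396, 0.586, -0.4, 0.583]
contact_force: [0.1, 0.1, 0.7]
opening: 0.002
```

```bash
cat > chk.py <<'E'
from h import *
import sys
tool()
p,d=r.snapshot('top')
c,ph,m=analyse(p,C); analyse(p)
g=p.max(2); t=((g<60)).astype(np.uint8); t[:300]=0;t[345:]=0;t[:,:285]=0;t[:,325:]=0
ys,xs=np.nonzero(t); T=cast('top',np.c_[xs,ys],0.004)[:,:2]; v=T-C; rr=np.hypot(*v.T); s=(rr>.142)&(rr<.17)&(np.abs(v[:,1])<.08); w=v[s].mean(0); print('tongue deg',np.degrees(np.arctan2(w[1],w[0])))
x=p[180:350,210:390,::-1]; o=cv2.resize(x,None,fx=4,fy=4,interpolation=cv2.INTER_CUBIC)[:600]
cv2.imwrite(f'pics/z{sys.argv[1]}.png',o)
E
python3 chk.py 7
```

```text
t 17.1 tcp [ 0.544  -0.3542  0.2193] tilt -1.0 psi 21.56 r 0.4325 th -91.48 q [ 0.34  0.76  0.31  1.52 -0.26  0.9   1.11] F [0.1  0.1  0.72] op 0.0015669808053978248
centre [0.55514 0.07814] rmax 0.1375139230458492 rmin 0.09477205179204665 lobes deg [-27.4  44.6 116.6 188.6 260.6] lobe frac 0.5777777777777777
centre [0.55546732 0.0780782 ] rmax 0.13749471873197952 rmin 0.09446798710276899 lobes deg [-27.7  44.3 116.3 188.3 260.3] lobe frac 0.575
tongue deg -170.97726491160307
```

View pics/z7.png

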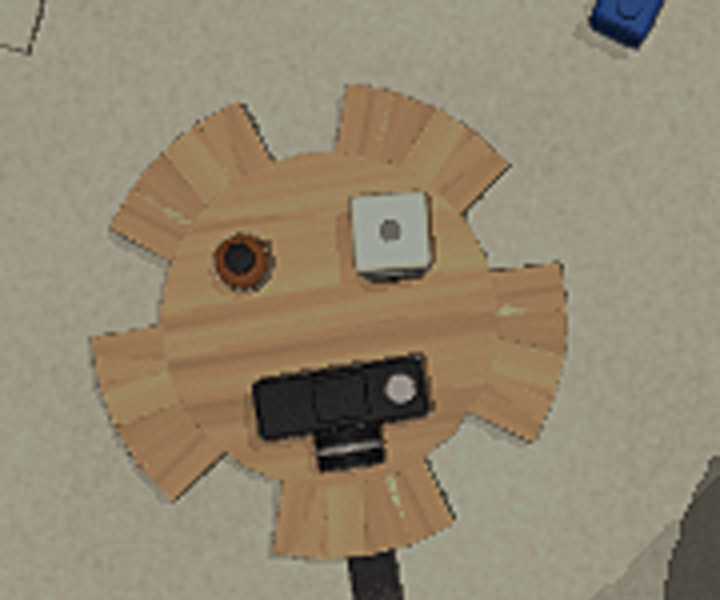

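```bash
python3 - <<'E'
from h import *
a=np.radians(-170.95); X=-np.array([np.cos(a),np.sin(a)]); Y=np.array([-X[1],X[0]])
for uv in [((318/4+210),(470/4+180)),((384/4+210),(464/4+180)),((351/4+210),(467/4+180)),((340/4+210),(398/4+180))]:
    z=.05 if uv[1]>290 else .077
    q=cast('top',uv,z)[0,:2]-C; print('foot frame x,y',q@X,q@Y)
for uv,z in [((481,280),.03),((171,250),.024)]: pass
E
```

```text
foot frame x,y -0.08611920335324479 0.019179941629646133
foot frame x,y -0.08928034216497693 -0.01817585444556088
foot frame x,y -0.08769934713821537 0.0005070732374721716
foot frame x,y -0.04921515216107976 -0.0007012302725796724
```

The lens sits at x = -0.088 and y = +0.0005 m in the foot frame. The camera is aligned, everything on the plate is upright, and the arm is clear.

```bash
python3 - <<'E'
from plant import r
print(r.finish_job())
E
```

```text
the job is handed in; nothing more can be done
None
```

The camera on the turntable now faces front, and the job is handed in. I turned the plate about 111° clockwise with closed fingertips in two slow pushes, at about 0.6 rad/s. The first push started in the right-hand notch. It ended early because two wrist joints reached their range limits close to the base, which was the one hitch. I made the second push from the far notch, then lifted the arm and moved it well away.

Last checks, from the top camera:
- **Lens position:** it is about 0.5 mm off the tongue's centre line and 88 mm out from the axis.
- **Facing direction:** the camera's lobe points to 188.3–188.6°, against about 189.0° for the tongue.
- **Items on the plate:** the camera, bottle and timer look upright and in place.
- **Mouse and tape:** they looked unmoved in the pictures, but I did not measure them again at the end.
- **Plate at rest:** I did not measure its speed. The arm had been off it for over a second when I took the last picture.

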